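# Put the pan on the hotplate and click the dial to five

## Task

Move the blue lidded pan, kept upright, onto the middle of the hotplate's round plate, setting it down gently, and let go. Then turn the hotplate's black dial clockwise, counting the clicks, to setting 5 (the fifth click after off, the second-largest dot), without letting it run on to 6, and let go of it. Leave the mug, jar and can where they stand.

Things in the scene. Friction and masses are not known exactly. Their poses are not given: they have to be found in the camera images.
- hotplate: White hotplate, fixed, 240 mm wide (y), from 170 mm in front (-x) to 95 mm behind its origin, which lies on the table under the round plate's middle. Body top at 85 mm; dark round plate 150 mm across, top at 93 mm. The front is a control panel sloping 25 degrees, from 85 mm high down to 48 mm at the front edge. Marks round the dial: red tick = off, then clockwise six growing white dots = 1 to 6.
- plate_top (a point): Middle of the round plate's top face, where the pan's underside centre belongs.
- dial_collar: Fixed steel collar (60 mm across, 5 mm high) under the dial. Origin on the panel face on the dial's axis, 130 mm in front of the hotplate's origin, 66 mm above the table; z out of the panel (up, leaning 25 degrees to the front), x up the slope towards the off mark, y to the left as seen from the front. Setting marks lie 36.5 mm from the axis, 40 degrees apart.
- dial: Black dial: disc 48 mm across, 8 mm thick, with an upright grip bar 46 mm long, 14 mm thick, up to 38 mm above the origin. Origin on the axis at the disc's underside, 5 mm off the panel. z out of the panel; x along the bar to its white-striped pointer end, along the collar's x at off. Turned 40 degrees clockwise (about -z) per click: 5 is 200 degrees. Starts at off, 1 or 2.
- pointer (a point): Top of the dial's pointer end: 20 mm from the axis along the dial's x, 38 mm above the dial's origin. Feel of the dial: torque to turn rises to 0.08 N m 10 degrees past a click, is nil half way, then pulls on into the next; let go between clicks, it snaps to the nearer one. Hard stops at off and at 6 (240 degrees).
- pan: Blue round lidded pan, lid fixed on, 124 mm across the lid, 0.4 to 0.85 kg, standing loose on the table. Origin at the centre of its underside, z up. Lid dome ends at 88 mm; black lid knob, upright cylinder 26 mm across, from 88 to 122 mm high on the axis. Two small side loops reach 78 mm from the axis along y, 58 mm high.
- mug: White mug, 80 mm across and 90 mm high, on the right of the hotplate; origin at the centre of its underside. Bystander.
- jar: Amber jar with a green cap, 70 mm across, 110 mm high, behind the hotplate; origin at the centre of its underside. Bystander.
- can: Red can, 66 mm across, 100 mm high, on the hotplate's right, near its rear; origin at the centre of its underside. Bystander.
Mind the look-alikes: they are no part of the job. Several things have the shape of the pan; the one meant has the colours described above.

How it is judged:
By the outcome, as a careful person would: the job done as asked, in the order asked, and still so for the second after the job is handed in, with the robot touching nothing.
It also fails if it takes over 72 s, if anything falls off the work surface, if the arm or the gripper's body presses on something with over 40 N, if the wrist force passes 120 N, or if a joint passes its speed limit or range.

## Robot

A 6-joint arm with a two-finger parallel gripper is mounted at the origin on the work surface. World frame = base frame: x ahead of the robot, y to its left, z up, the work surface at z = 0. Lengths are in mm, angles in degrees, forces in N, time in s.
With the tool pointing down it reaches from about 350 to 850 mm from the base axis. Payload 8.1 kg.
Tool frame: the origin (TCP) lies on the centre line of the jaws, within the pads' length; the fingertips stand r.tip_extent ahead of it and the grasp point (between the pads) lies 8 mm behind it (r.tip_extent is the distance from the TCP to the fingertips, in mm); z points along the fingers, y is the direction in which the jaws open and shut (so a half turn about z gives the same grasp; the last joint's range is limited). The gripper opens to 85 mm and grips with 20 to 120 N. Pads are 22 mm wide; open, the fingers measure 114 mm over their backs; the gripper's body (76 mm by 85 mm) begins 54 mm behind the grasp point. The pads swing forward as they close: fully open they stand 13 mm farther back than shut.
Start: joints at [69.534, 7.471, 85.268, -0, 87.261, -4.893], TCP at [161.057, 577.984, 242.292] pointing down, gripper open.
Joint ranges: [-169.43, 169.43], [-51.17, 129.36], [1.28, 143.12], [-76.62, 256.62], [0, 156.53], [-152.29, 152.29]. Speed limits (degrees/s): [136.94, 136.94, 159.86, 180, 180, 180].

## Interface

Orientations are given as [roll, pitch, yaw] about the fixed x, y, z axes, in that order (R = Rz(yaw) Ry(pitch) Rx(roll)).
In Python, from bench import sense, optics, hand_in, spotter, r gives the robot as it stands.
- The arm moves only by the tool apply_moves, never from a script. Its argument "series" is a list of rows, each a list of 3 entries, a list of its own where there are three numbers: the opening, from 0 (shut) to 1 (fully open), then the shift along the world's x, y, z in m, then the turn about the world's z in rad. In form: [[grip, [x, y, z], turn], ...]. A call has 1 to 5 rows; each row is the pose to reach, as a shift and turn from the pose measured when the call began; what a row does not reach only later rows make up. A row lasts 1/8 s, in which the tool goes at most 62.5 mm and 10.7 degrees, less where a joint would pass 70% of its speed; a pose out of reach is approached as far as the arm can. A call with a gripper value outside its range is refused whole. The fingers move at their own pace and stop on an object; "grip_force" is the grip in N (left out, the last holds). Time passes only in rows, so rows that repeat a pose let the fingers close. It gives the time, the measured TCP pose, the force and the opening at its end, in the units of the state.
- sense(): the state, without advancing time (a new reading comes with each control period).
- optics.snapshot(name): name is "scene" or "top" or "wrist"; returns a dict with "color" (420x560x3 uint8, blue, green, red), "intrinsics" (3x3 intrinsics, pixels), "rvec" (rotation vector, rad) and "tvec" (3), from world to camera coordinates, as OpenCV has them. Camera axes: x right, y down, z forward; pixel columns grow to the right and rows downward; lengths in mm; the calibration is good to about 2 mm. A picture is of the moment at which its call begins. There is no depth.
- hand_in(): hands the job in, once; it reports no verdict.
Trained networks look in a picture, given as the dict that the camera call returned (one of the last four; its "shot" number tells which), for a name from the list of things; names that differ only in an ending like _2 or _b are one class to them, and where a whole thing is asked for, a point or a joint stands for the part that bears it (a point fixed in the world has none). Each returns a list of dicts, best first, with "p" (0 to 1); they miss things now and then, are a little off and sometimes report something else, mostly with a low value. They report only what shows in the picture. A call takes as long as a camera call. They do not tell look-alikes from the thing itself.
- spotter.search_frame(picture, query): "xyz" ([x, y, z] in mm, in the coordinates of the camera as it stood for that picture, good to about 4 mm: the middle of the surface that is visible of it).
- spotter.masks_of(picture, query): "mask" (420x560 bool, what is visible of it).
The state is a dict: "time": time; "joint_pos": joint angles; "qd": joint speeds; "joint_efforts": joint torques, N m; "tool_pos": TCP position; "tcp_rot": TCP orientation; "ft_force": force on the tool from outside, world axes, zero at the start; "wrist_torque": the same for the moment, N m; "finger_gap": finger opening in mm.
Only numpy, scipy, OpenCV 4.12 (cv2) and the standard library are available. Lean on these libraries where they do the work, as an engineer would, in place of code of your own. Each camera call takes 0.05 s, during which the arm holds its last target.

## Working session

There is one attempt and no reset: what is moved stays moved. The work goes in short steps, Python scripts to look and compute and a tool call to move; the robot and the scene stay as the last step left them, time stands still between calls to the robot, and variables do not carry over. Pictures are saved under pics/ and viewed, and the job is handed in when it is done.

Besides the shell and the picture viewer there is one more tool, called after "Emit:" as name(argument=value, ...) on one line, values as JSON. apply_moves: Moves the arm, as the interface text tells. Its arguments: {"type":"object","properties":{"series":{"type":"array"},"grip_force":{"type":"number"}},"required":["series"]}

```bash
mkdir -p pics; ls
python3 - <<'E'
from bench import sense, optics, r
import cv2
print(sense()); print([a for a in dir(r) if a[0]!='_'], r.tip_extent)
for n in("scene","top","wrist"):
    p=optics.snapshot(n); cv2.imwrite(f"pics/{n}0.png",p["color"])
E
```

```text
pics
{'time': 0.0, 'joint_pos': array([ 6.95357194e+01,  7.51688437e+00,  8.53292276e+01,  7.76397626e-04,
        8.72627044e+01, -4.89394278e+00]), 'qd': array([ 0.0186036 , -0.0099168 ,  0.00204077,  0.00986922, -0.0947197 ,
       -0.03240273]), 'joint_efforts': array([ 2.65430208e-04, -5.69394457e+01, -5.00561321e+01, -2.21097525e-04,
        1.42069199e-02,  2.69623496e-05]), 'tool_pos': array([160.84692162, 577.48059967, 241.2264053 ]), 'tcp_rot': array([-1.79891646e+02, -1.00559097e-02,  1.64429615e+02]), 'ft_force': array([ 0.23457768,  0.33904693, -0.42318301]), 'wrist_torque': array([ 0.01828538,  0.02611737, -0.00544403]), 'finger_gap': 85.2866335655356}
['PlanningError', 'tip_extent'] 11.0
```

View pics/scene0.png

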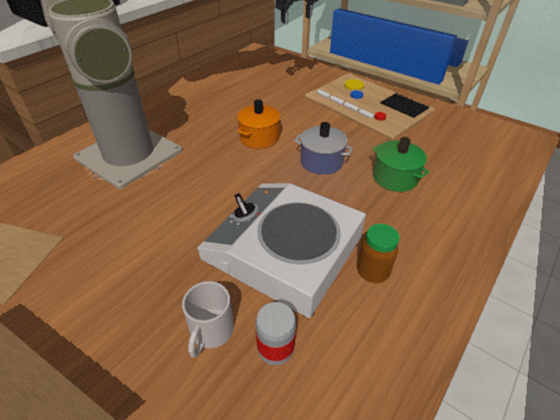

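View pics/top0.png

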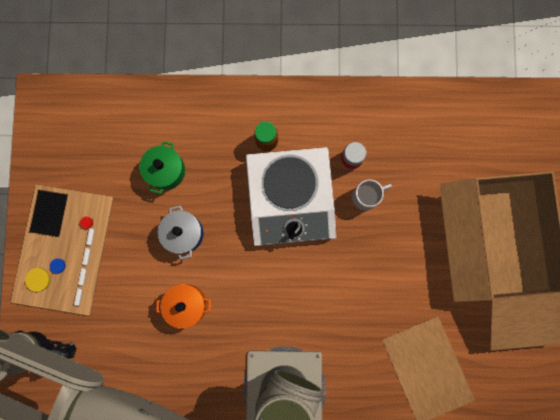

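View pics/wrist0.png

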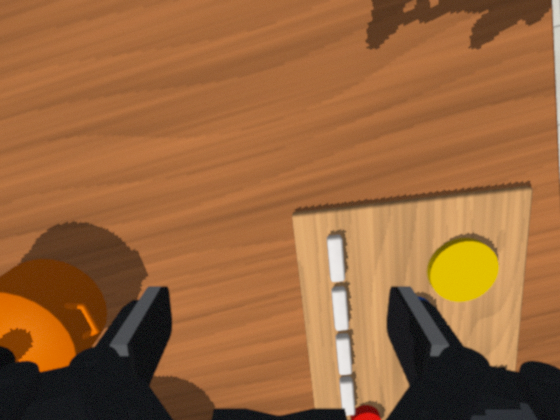

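The scene shows the blue pan (silver lid) at (180,232) in the top view. The look-alikes are green at (162,168) and orange at (183,305). The hotplate plate is at (290,182), and the dial at (293,228) is near off or 1.

```bash
cat > h.py <<'E'
import numpy as np, cv2
from bench import sense, optics, spotter, r
def cam(p):
    R,_=cv2.Rodrigues(np.array(p["rvec"],float)); t=np.array(p["tvec"],float).ravel(); return np.array(p["intrinsics"],float),R,t
def towld(p,x):
    K,R,t=cam(p); return R.T@(np.array(x)-t)
def ray(p,uv,z):
    K,R,t=cam(p); d=R.T@np.linalg.solve(K,[uv[0],uv[1],1]); c=-R.T@t
    return c+d*(z-c[2])/d[2]
def proj(p,X):
    K,R,t=cam(p); return cv2.projectPoints(np.array(X,float).reshape(-1,3),np.array(p["rvec"],float),t,K,None)[0].reshape(-1,2)
def crop(p,c,h,f,fn):
    u,v=map(int,c); im=p["color"][max(0,v-h):v+h,max(0,u-h):u+h]; cv2.imwrite(fn,cv2.resize(im,None,fx=f,fy=f,interpolation=cv2.INTER_CUBIC))
E
python3 - <<'E'
from h import *
for n in("top","scene"):
    p=optics.snapshot(n)
    K,R,t=cam(p); print(n,-R.T@t)
    for q in("pan","plate_top","dial","dial_collar","hotplate","pointer","mug","can","jar"):
        for d in spotter.search_frame(p,q)[:4]:
            print(q,round(d["p"],2),towld(p,d["xyz"]).round(1))
    if n=="top":
        crop(p,(180,232),40,8,"pics/pan_t.png"); crop(p,(293,228),30,10,"pics/dial_t.png")
    else:
        crop(p,(322,145),40,8,"pics/pan_s.png"); crop(p,(243,210),30,10,"pics/dial_s.png")
print(sense()['time'])
E
```

```text
top [ 344.46543718    1.63985863 1622.61916499]
pan 0.9 [242.  291.9  81. ]
pan 0.73 [637.3 364.9  83.1]
pan 0.62 [452.2 299.5  86.1]
plate_top 0.91 [555.1  -9.   87.2]
dial 0.6 [462.3 -21.4  86.3]
dial 0.32 [557.7  -8.7  89.1]
dial_collar 0.69 [465.9 -15.   80.7]
hotplate 0.8 [559.2 -10.2  86.7]
pointer 0.73 [462.9 -17.   84.7]
mug 0.94 [ 575.6 -237.8   21.8]
mug 0.75 [555.4  -8.4  88. ]
can 0.87 [ 677.8 -191.8   97.4]
jar 0.95 [733.1  69.6 111. ]
scene [ 883.94907549 -454.12506936  661.25250928]
pan 0.93 [469.2 274.1  72.5]
pan 0.73 [655.9 328.1  74.9]
pan 0.73 [268.3 262.   75.5]
plate_top 0.62 [598.1 -56.1  79.3]
dial 0.86 [470.6 -36.8  89.1]
dial_collar 0.6 [470.9 -35.3  82.3]
hotplate 0.75 [593.9 -52.1  85.6]
hotplate 0.53 [468.6 -39.5  85.3]
pointer 0.86 [472.1 -35.1  84.2]
pointer 0.21 [471.9 -34.7  83.5]
mug 0.66 [ 572.1 -243.8   50.4]
can 0.9 [ 689.4 -215.5   89.8]
jar 0.84 [744.8  36.1  78.8]
1.15
```

View pics/dial_t.png

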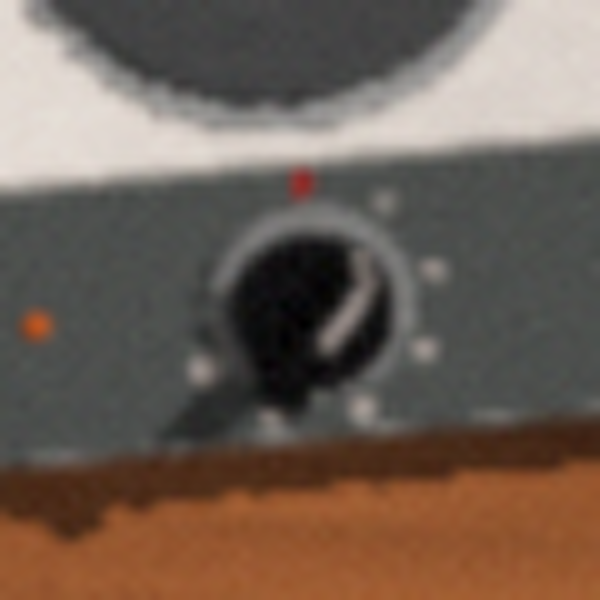

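View pics/pan_t.png

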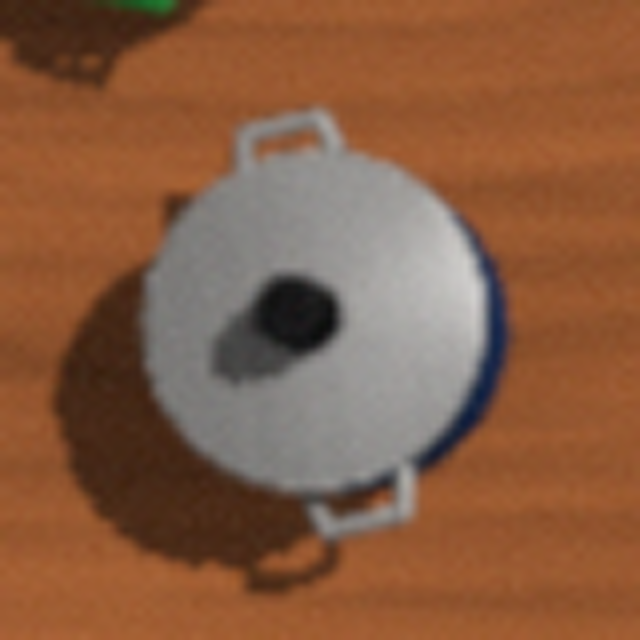

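View pics/dial_s.png

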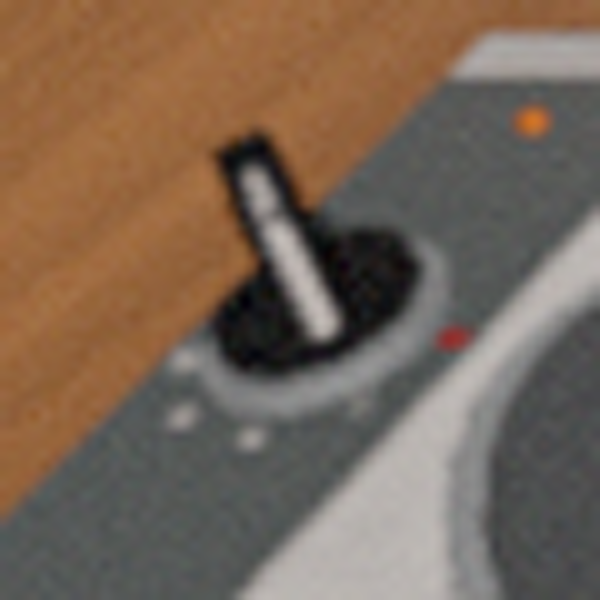

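Run:
```python
from h import *
p=dict(optics.snapshot("top")); im=p["color"]
# dark plate ellipse
g=im.max(2); 
sub=np.zeros_like(g); sub[150:212,260:322]=(g[150:212,260:322]<110)
n,l,s,c=cv2.connectedComponentsWithStats(sub.astype(np.uint8))
i=1+s[1:,4].argmax(); print(s[i],c[i], ray(p,c[i],93))
cs,_=cv2.findContours((l==i).astype(np.uint8),0,1); e=cv2.fitEllipse(max(cs,key=len)); print(e,ray(p,e[0],93))
# hotplate edges: white top
w=(im.min(2)>170).astype(np.uint8); w[:, :240]=0; w[:,345:]=0; w[:140]=0; w[255:]=0
n,l,s,c=cv2.connectedComponentsWithStats(w); i=1+s[1:,4].argmax(); print(s[i])
cs,_=cv2.findContours((l==i).astype(np.uint8),0,1); rr=cv2.minAreaRect(max(cs,key=len)); print(rr)
for q in cv2.boxPoints(rr): print(q,ray(p,q,85).round(1))
```

```text
[ 264  157   52   52 2132] [289.06378987 182.48545966] [595.02790939  -6.39005651  93.        ]
((289.0745849609375, 182.4803924560547), (50.71857452392578, 51.69395065307617), 53.45956802368164) [595.04290245  -6.42094109  93.        ]
[ 247  148   88   97 2842]
((290.818603515625, 195.6022186279297), (90.36749267578125, 81.75919342041016), 84.73760986328125)
[245.9672  154.35828] [678.  119.5  85. ]
[327.3818  146.85956] [ 702.1 -117.    85. ]
[335.67    236.84616] [ 440.5 -140.6   85. ]
[254.2554  244.34488] [417.   91.4  85. ]
```

```bash
cat >> h.py <<'E'
def hot(x,y,yaw):
    a=np.radians(yaw); Rh=np.array([[np.cos(a),-np.sin(a),0],[np.sin(a),np.cos(a),0],[0,0,1]])
    s=np.radians(-25)  # collar: x up slope (+x,+z), z up leaning to -x
    Rc=np.array([[np.cos(s),0,np.sin(s)],[0,1,0],[-np.sin(s),0,np.cos(s)]])
    return Rh,np.array([x,y,0.]),Rh@Rc,Rh@np.array([-130,0,66.])+[x,y,0]
def rz(a): a=np.radians(a); return np.array([[np.cos(a),-np.sin(a),0],[np.sin(a),np.cos(a),0],[0,0,1]])
def dialpts(h,ang):
    Rh,th,Rc,tc=h; R=Rc@rz(-ang); o=tc+Rc@[0,0,5]
    bar=np.array([[sx*23,sy*7,z] for z in(8,38) for sx,sy in((1,1),(1,-1),(-1,-1),(-1,1))])
    return bar@R.T+o
def marks(h):
    Rh,th,Rc,tc=h
    return np.array([tc+Rc@rz(-40*k)@[36.5,0,0] for k in range(7)])
def overlay(p,h,ang,c,hh,f,fn):
    u,v=map(int,c); im=cv2.resize(p["color"][v-hh:v+hh,u-hh:u+hh],None,fx=f,fy=f,interpolation=cv2.INTER_CUBIC).copy()
    P=lambda X:[tuple(int(round(q)) for q in ((w-[u-hh,v-hh])+.5)*f) for w in proj(p,X)]
    for m in P(marks(h)): cv2.circle(im,m,4,(255,255,0),1)
    if ang is not None:
        b=P(dialpts(h,ang))
        for i in range(4):
            cv2.line(im,b[4+i],b[4+(i+1)%4],(0,255,0),1); cv2.line(im,b[i],b[4+i],(0,255,0),1)
        cv2.line(im,b[4],b[5],(0,0,255),2)
    Rh,th,Rc,tc=h
    th_=np.linspace(0,6.28,60); ring=np.array([Rh@[75*np.cos(q),75*np.sin(q),93]+th for q in th_]); 
    for m in P(ring): cv2.circle(im,m,1,(255,0,255),-1)
    cv2.imwrite(fn,im)
E
python3 - <<'E'
from h import *
h=hot(595,-6.4,5.8)
t=optics.snapshot("top"); s=optics.snapshot("scene")
for a in(0,40,): 
    overlay(t,h,a,(293,228),30,10,f"pics/o_t{a}.png"); overlay(s,h,a,(243,210),30,10,f"pics/o_s{a}.png")
i=[cv2.imread(f"pics/o_{c}{a}.png") for c in "ts" for a in (0,40)]
cv2.imwrite("pics/o_all.png",cv2.resize(np.vstack([np.hstack(i[:2]),np.hstack(i[2:])]),(600,600),interpolation=cv2.INTER_AREA))
E
```

```text
(no output)
```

View pics/o_all.png

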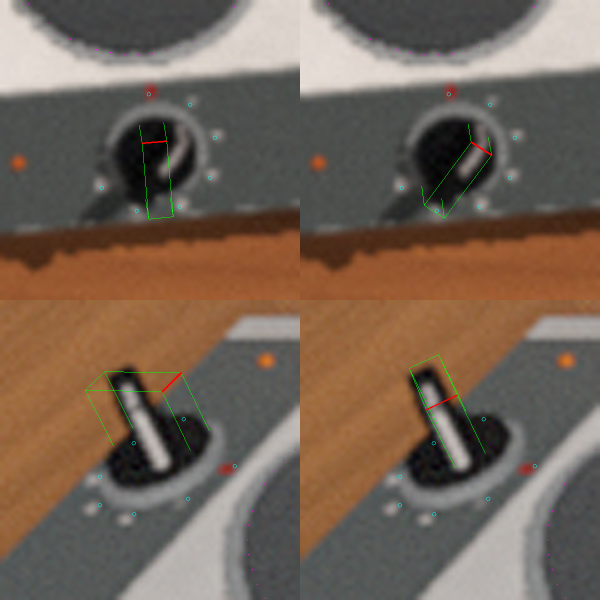

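Run:
```python
from h import *
from scipy.optimize import least_squares
t=optics.snapshot("top"); im=t["color"].astype(int)
g=im.max(2); roi=np.zeros(g.shape,np.uint8); roi[215:245,165:190]=1
# knob dark: 
k=((g<45)&(roi>0)).astype(np.uint8); n,l,s,c=cv2.connectedComponentsWithStats(k)
i=1+s[1:,4].argmax(); print("knob",s[i],c[i],"z116",ray(t,c[i],116))
m=spotter.masks_of(t,"pan")
for q in m:
    ys,xs=np.nonzero(q["mask"]); print(q["p"],xs.mean(),ys.mean(),xs.min(),xs.max(),ys.min(),ys.max())
s=optics.snapshot("scene"); im=s["color"]; g=im.max(2); k=np.zeros(g.shape,np.uint8); k[118:140,312:338]=g[118:140,312:338]<60
n,l,st,c=cv2.connectedComponentsWithStats(k); i=1+st[1:,4].argmax(); print("scene knob",st[i],c[i],ray(s,c[i],106))
```

```text
knob [172 227  10   9  67] [176.43283582 231.02985075] z116 [450.76578398 308.52985756 116.        ]
0.92 161.14303253529772 167.76058931860038 139 184 142 192
0.89 182.5008576329331 305.0062893081761 156 209 284 327
0.65 179.68282208588957 231.83374233128833 157 202 206 258
scene knob [320 122  10  15 122] [324.28688525 129.18852459] [452.11411637 303.87074344 106.        ]
```

Emit:
apply_moves(series=[[1,[0.06,-0.06,0.0],0],[1,[0.12,-0.12,0.0],0],[1,[0.17,-0.17,0.0],0],[1,[0.22,-0.22,0.0],0],[1,[0.27,-0.27,0.0],0]])

```text
time: 2.08
tool_pos: [383.2, 355.5, 242.6]
tcp_rot: [180.0, 0.0, 164.4]
ft_force: [1.5, 1.7, -0.1]
finger_gap: 85.3
```

Emit:
apply_moves(series=[[0.6,[0.03,-0.025,0.0],0],[0.6,[0.068,-0.05,0.0],0],[0.6,[0.068,-0.05,0.0],0],[0.6,[0.068,-0.05,0.0],0]])

```text
time: 2.58
tool_pos: [451.0, 305.6, 242.5]
tcp_rot: [180.0, -0.0, 164.4]
ft_force: [-0.8, 0.2, -0.6]
finger_gap: 51.1
```

Run:
```python
from h import *
w=optics.snapshot("wrist"); s=sense(); print(s["tool_pos"],s["finger_gap"])
K,R,t=cam(w); print(-R.T@t, R[2]); im=w["color"].copy()
for X in [(451,304,122),(451,308,122)]: 
    u=proj(w,X)[0]; print(u)
    try: cv2.circle(im,tuple(int(v) for v in u),4,(0,0,255),1)
    except Exception as e: print(e)
cv2.imwrite("pics/w1.png",im)
```

```text
[450.63499473 305.96846416 242.52956994] 51.38677675011732
[371.319024   327.47073846 374.43020736] [ 0.30805591 -0.08634906 -0.9474415 ]
[277.31065732 210.15824862]
[282.79735934 208.70036828]
```

View pics/w1.png

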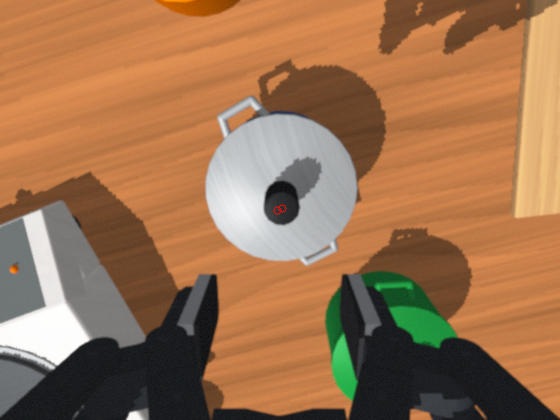

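The wrist picture shows the knob's top face at about (282,209), with the blue pan upright.

Run:
```python
from h import *
w=optics.snapshot("wrist"); g=w["color"].max(2); k=np.zeros(g.shape,np.uint8); k[175:235,255:310]=g[175:235,255:310]<40
n,l,s,c=cv2.connectedComponentsWithStats(k); i=1+s[1:,4].argmax(); print(s[i]); m=l==i
# fit by silhouette of model cylinder
from scipy.optimize import minimize
th=np.linspace(0,2*np.pi,40); cy=np.array([[13*np.cos(a),13*np.sin(a),z] for a in th for z in(88,122)])
def cost(q):
    P=proj(w,cy+[q[0],q[1],0]); h=cv2.convexHull((P*16).astype(np.int32)); M=np.zeros(g.shape,np.uint8); cv2.fillPoly(M,[h],1,shift=4); return (M.astype(bool)^m).sum()
print(min(((cost((x,y)),x,y) for x in np.arange(444,460,1) for y in np.arange(298,316,1))))
print(ray(w,(282,209),122))
crop(w,(281,205),35,8,"pics/w1c.png")
```

```text
[266 182  32  31 360]
(np.int64(1083), np.int64(446), np.int64(311))
[450.73864584 307.78391045 122.        ]
```

Emit:
apply_moves(series=[[0.6,[0.0,0.002,-0.05],0],[0.6,[0.0,0.002,-0.1],0],[0.6,[0.0,0.002,-0.125],0],[0.6,[0.0,0.002,-0.136],0],[0.6,[0.0,0.002,-0.136],0]], grip_force=70)

```text
time: 3.3
tool_pos: [449.9, 308.6, 106.5]
tcp_rot: [180.0, -0.0, 164.6]
ft_force: [0.5, -0.1, -0.2]
finger_gap: 51.5
```

Emit:
apply_moves(series=[[0.2,[0.0,0.0,0.0],0],[0.2,[0.0,0.0,0.0],0],[0.2,[0.0,0.0,0.0],0],[0.2,[0.0,0.0,0.0],0],[0.2,[0.0,0.0,0.0],0]], grip_force=70)

```text
time: 3.92
tool_pos: [450.9, 309.1, 108.3]
tcp_rot: [179.9, 0.1, 164.5]
ft_force: [-1.7, -2.1, 6.9]
finger_gap: 24.0
```

Run:
```python
from h import *
w=optics.snapshot("wrist"); cv2.imwrite("pics/w2.png",w["color"]); print(sense())
```

```text
{'time': 3.975, 'joint_pos': array([ 2.90368065e+01,  5.18273909e+00,  1.02145278e+02,  3.58355079e-02,
        7.25210246e+01, -4.55248401e+01]), 'qd': array([ 0.07284397,  0.01113413,  0.0758861 , -0.06115858,  0.00550101,
        0.00635556]), 'joint_efforts': array([ 2.00678785e-01, -4.78884208e+01, -4.42015707e+01,  2.00168579e-02,
       -6.13086820e-01,  3.63850524e-02]), 'tool_pos': array([450.85459529, 309.0935366 , 108.26238356]), 'tcp_rot': array([1.79869831e+02, 8.37477452e-02, 1.64550833e+02]), 'ft_force': array([-1.87003355, -1.65279711,  6.47779534]), 'wrist_torque': array([0.04746875, 0.16635928, 0.04460181]), 'finger_gap': 24.006494034614164}
```

View pics/w2.png

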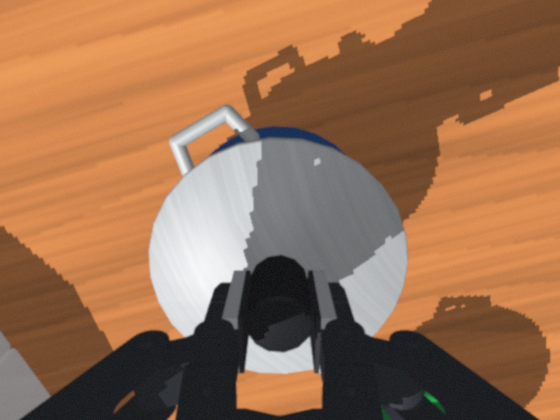

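Emit:
apply_moves(series=[[0.2,[0.0,0.0,0.01],0],[0.2,[0.0,0.0,0.03],0],[0.2,[0.0,0.0,0.06],0],[0.2,[0.0,0.0,0.1],0],[0.2,[0.0,0.0,0.14],0]])

```text
time: 4.6
tool_pos: [450.4, 308.8, 249.4]
tcp_rot: [179.9, 0.0, 164.5]
ft_force: [0.9, 0.2, -5.2]
finger_gap: 24.1
```

Emit:
apply_moves(series=[[0.2,[0.0,0.0,0.02],0],[0.2,[0.0,-0.02,0.035],0],[0.2,[0.01,-0.05,0.035],-0.1],[0.2,[0.02,-0.08,0.035],-0.2],[0.2,[0.03,-0.11,0.035],-0.35]])

```text
time: 5.22
tool_pos: [480.0, 196.8, 283.9]
tcp_rot: [180.0, 0.0, 144.2]
ft_force: [-0.4, -1.1, -4.2]
finger_gap: 23.9
```

Run:
```python
from h import *
w=optics.snapshot("scene"); cv2.imwrite("pics/s3.png",w["color"]); print(sense())
```

```text
{'time': 5.275, 'joint_pos': array([ 16.34622784,  -6.01553648,  94.56112125,  -0.16517087,
        91.44044344, -37.31182606]), 'qd': array([ 2.47026091,  0.53494122, -0.41139292,  0.23067904, -0.2281291 ,
       -6.9522083 ]), 'joint_efforts': array([  6.16824076, -48.09940696, -52.58523703,   3.09622139,
         0.37624564,  -1.01871874]), 'tool_pos': array([481.2024673 , 193.42920131, 283.83506333]), 'tcp_rot': array([-1.79911031e+02,  1.39798684e-01,  1.43653990e+02]), 'ft_force': array([ 1.20809754, -3.18631213, -4.11168745]), 'wrist_torque': array([-0.22488427, -0.03470841, -0.01149792]), 'finger_gap': 23.83807042912678}
```

View pics/s3.png

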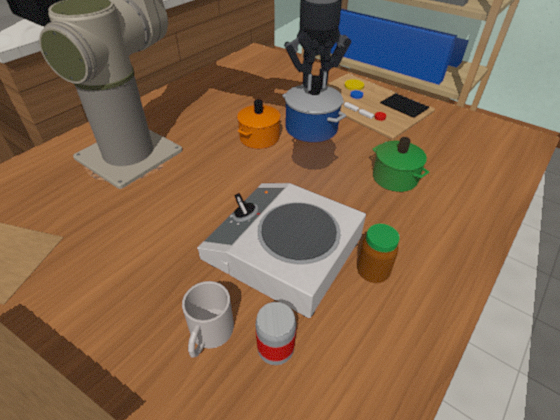

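Emit:
apply_moves(series=[[0.2,[0.02,-0.035,0.0],-0.15],[0.2,[0.04,-0.07,0.0],-0.3],[0.2,[0.06,-0.105,0.0],-0.45],[0.2,[0.08,-0.14,0.0],-0.6],[0.2,[0.1,-0.17,0.0],-0.75]])

```text
time: 5.9
tool_pos: [580.9, 21.2, 283.3]
tcp_rot: [-179.8, 0.1, 100.4]
ft_force: [0.7, 0.5, -4.2]
finger_gap: 24.1
```

Emit:
apply_moves(series=[[0.2,[0.005,-0.01,0.0],-0.1],[0.2,[0.01,-0.018,0.0],-0.2],[0.2,[0.013,-0.026,0.0],-0.24],[0.2,[0.013,-0.026,0.0],-0.24],[0.2,[0.013,-0.026,0.0],-0.24]])

```text
time: 6.52
tool_pos: [593.6, -4.6, 283.2]
tcp_rot: [-179.8, 0.1, 86.7]
ft_force: [-0.4, 0.7, -3.5]
finger_gap: 23.6
```

Run:
```python
from h import *
ims=[]
for n in("scene","top"):
    p=optics.snapshot(n); s=sense(); K,R,t=cam(p)
    im=p["color"].copy()
    tp=s["tool_pos"]; th=np.linspace(0,6.28,50)
    for r_,z in((62,tp[2]-108.3+0),(62,tp[2]-108.3+70),(13,tp[2]-108.3+122)):
        for u in proj(p,[[tp[0]+r_*np.cos(a),tp[1]+r_*np.sin(a),z] for a in th]): cv2.circle(im,tuple(int(round(v)) for v in u),0,(0,255,255),-1)
    for u in proj(p,[[595+75*np.cos(a),-6.4+75*np.sin(a),93] for a in th]): cv2.circle(im,tuple(int(round(v)) for v in u),0,(255,0,255),-1)
    c=proj(p,[tp])[0]; print(n,tp,s["tcp_rot"],c); u,v=map(int,c)
    ims.append(cv2.resize(im[max(0,v-60):max(0,v-60)+140,u-70:u+70],(400,400),interpolation=cv2.INTER_CUBIC))
cv2.imwrite("pics/p4.png",np.hstack(ims))
```

```text
scene [593.64768215  -4.46463613 283.29315344] [-1.79806529e+02  1.28152859e-01  8.67079479e+01] [304.43112556 147.32459615]
top [593.71279315  -4.3669525  283.34243709] [-1.79816148e+02  1.28724335e-01  8.67052277e+01] [288.75386185 170.77930929]
```

View pics/p4.png

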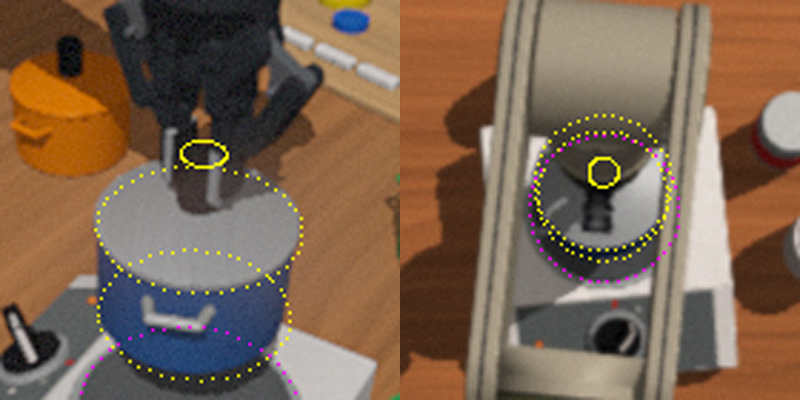

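Run:
```python
from h import *
p=dict(optics.snapshot("scene")); im=cv2.imread("pics/scene0.png"); g=im.max(2)
k=np.zeros(g.shape,np.uint8); k[195:265,250:345]=g[195:265,250:345]<110
n,l,s,c=cv2.connectedComponentsWithStats(k); i=1+s[1:,4].argmax(); print(s[i])
cs,_=cv2.findContours((l==i).astype(np.uint8),0,1); C=max(cs,key=len)[:,0]
X=np.array([ray(p,u,93)[:2] for u in C.astype(float)]); e=cv2.fitEllipse(X.astype(np.float32)); print(e)
p=dict(optics.snapshot("top")); im=cv2.imread("pics/top0.png"); g=im.max(2)
k=np.zeros(g.shape,np.uint8); k[150:212,260:322]=g[150:212,260:322]<110
n,l,s,c=cv2.connectedComponentsWithStats(k); i=1+s[1:,4].argmax()
cs,_=cv2.findContours((l==i).astype(np.uint8),0,1); C=max(cs,key=len)[:,0]
X=np.array([ray(p,u,93)[:2] for u in C.astype(float)]); e=cv2.fitEllipse(X.astype(np.float32)); print(e)
```

```text
[ 261  203   76   57 3387]
((596.8435668945312, -13.34153938293457), (147.3559112548828, 150.1623992919922), 31.178173065185547)
((595.4429321289062, -6.4805006980896), (146.36636352539062, 149.3854522705078), 57.06250762939453)
```

Emit:
apply_moves(series=[[0.2,[0.0015,-0.002,-0.02],0],[0.2,[0.0015,-0.002,-0.045],0],[0.2,[0.0015,-0.002,-0.062],0],[0.2,[0.0015,-0.002,-0.072],0],[0.2,[0.0015,-0.002,-0.076],0]])

```text
time: 7.35
tool_pos: [595.1, -6.4, 206.6]
tcp_rot: [-179.8, 0.1, 86.7]
ft_force: [-0.6, -0.3, -3.4]
finger_gap: 23.9
```

Emit:
apply_moves(series=[[0.2,[0.0,0.0,-0.001],0],[0.2,[0.0,0.0,-0.002],0],[0.2,[0.0,0.0,-0.003],0],[0.2,[0.0,0.0,-0.003],0]])

```text
time: 7.85
tool_pos: [595.2, -6.4, 203.9]
tcp_rot: [-179.8, 0.1, 86.7]
ft_force: [-1.1, 0.1, -4.0]
finger_gap: 23.6
```

Run:
```python
from h import *
p=optics.snapshot("scene"); s=sense(); print(s["tool_pos"],s["ft_force"])
crop(p,(300,190),75,4,"pics/s5.png")
```

```text
[595.14720088  -6.34645321 203.81541648] [-0.27638514 -0.20232247 -3.87822909]
```

View pics/s5.png

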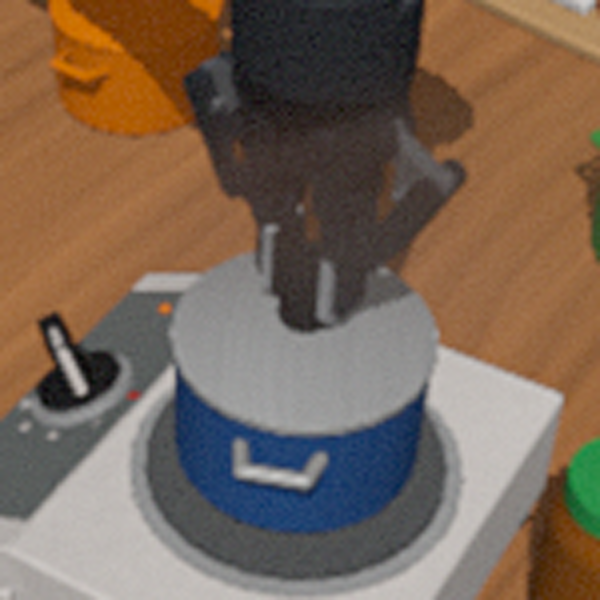

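The pan is upright, about 2.5 mm above the plate and centred. I'll lower it gently.

Emit:
apply_moves(series=[[0.2,[0.0,0.0,-0.0005],0],[0.2,[0.0,0.0,-0.001],0],[0.2,[0.0,0.0,-0.0015],0],[0.2,[0.0,0.0,-0.0015],0]])

```text
time: 8.4
tool_pos: [595.1, -6.4, 202.2]
tcp_rot: [-179.8, 0.1, 86.7]
ft_force: [-0.8, -0.4, -4.8]
finger_gap: 24.0
```

Emit:
apply_moves(series=[[0.2,[0.0,0.0,-0.0005],0],[0.2,[0.0,0.0,-0.001],0],[0.2,[0.0,0.0,-0.001],0]])

```text
time: 8.78
tool_pos: [595.2, -6.4, 201.8]
tcp_rot: [-179.8, 0.1, 86.7]
ft_force: [-2.3, 0.0, 1.3]
finger_gap: 23.8
```

Emit:
apply_moves(series=[[0.2,[0.0,0.0,-0.0003],0],[0.35,[0.0,0.0,0.0],0],[0.5,[0.0,0.0,0.0],0],[0.6,[0.0,0.0,0.0],0],[0.6,[0.0,0.0,0.0],0]], grip_force=20)

```text
time: 9.4
tool_pos: [595.3, -6.4, 201.9]
tcp_rot: [-179.8, 0.1, 86.7]
ft_force: [-0.4, 0.0, 1.0]
finger_gap: 50.9
```

Emit:
apply_moves(series=[[0.6,[0.0,0.0,0.02],0],[0.6,[0.0,0.0,0.06],0],[0.6,[0.0,0.0,0.1],0],[0.6,[-0.03,0.0,0.11],0.18],[0.6,[-0.07,0.0,0.11],0.36]])

```text
time: 10.02
tool_pos: [525.7, -6.5, 315.3]
tcp_rot: [179.9, 0.2, 107.7]
ft_force: [-0.9, 0.1, 0.3]
finger_gap: 51.0
```

Run:
```python
from h import *
p=optics.snapshot("wrist"); s=sense(); print(s["tool_pos"],s["tcp_rot"],s["ft_force"])
cv2.imwrite("pics/w6.png",p["color"])
p=optics.snapshot("scene");cv2.imwrite("pics/s6.png",p["color"])
```

```text
[521.22825439  -6.17943731 313.85683895] [-1.79794544e+02  1.40477291e-01  1.08254908e+02] [3.77533949 0.0988796  0.76850533]
```

View pics/w6.png

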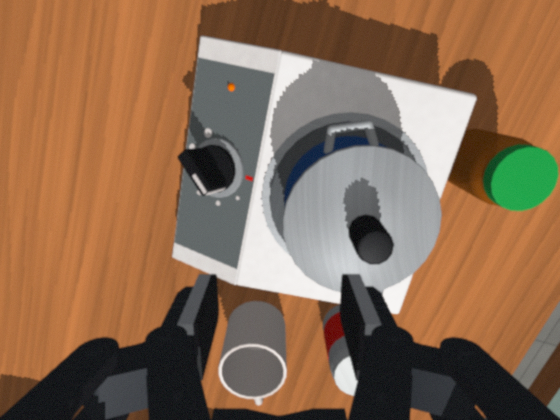

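View pics/s6.png

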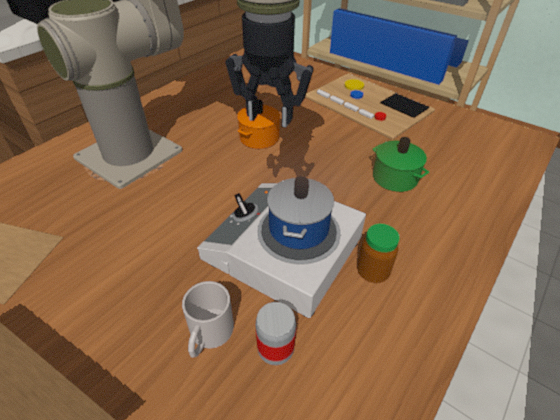

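The pan is upright and centred on the plate, the gripper is clear and the dial still points to 1. Next I'll move over the dial and measure it with the wrist camera.

Emit:
apply_moves(series=[[0.6,[-0.02,-0.003,0.0],0.15],[0.6,[-0.04,-0.007,0.0],0.3],[0.6,[-0.06,-0.015,0.0],0.45],[0.5,[-0.068,-0.015,-0.02],0.62],[0.4,[-0.068,-0.015,-0.05],0.62]])

```text
time: 10.75
tool_pos: [456.1, -21.6, 266.1]
tcp_rot: [180.0, 0.4, 143.2]
ft_force: [-0.0, 0.4, 0.0]
finger_gap: 34.0
```

Emit:
apply_moves(series=[[0.4,[0.0,0.0,-0.01],0],[0.4,[0.0,0.0,-0.01],0],[0.4,[0.0,0.0,-0.01],0]])

```text
time: 11.12
tool_pos: [456.9, -21.6, 257.8]
tcp_rot: [179.9, 0.5, 143.2]
ft_force: [0.1, -0.3, 0.4]
finger_gap: 34.3
```

Run:
```python
from h import *
p=optics.snapshot("wrist"); s=sense(); print(s["tool_pos"],s["tcp_rot"],s["ft_force"],s["finger_gap"])
cv2.imwrite("pics/w7.png",p["color"])
h=hot(595,-6.4,5.8); c=proj(p,dialpts(h,40)).mean(0); print(c)
overlay(p,h,40,np.clip(c,[100,100],[460,320]),100,4,"pics/w7o.png")
```

```text
[456.90635114 -21.65813893 257.65608977] [179.93550539   0.52611092 143.1704623 ] [-0.33936246 -0.01232427  0.03878347] 33.94994716176649
[277.82920994 186.43079516]
```

View pics/w7o.png

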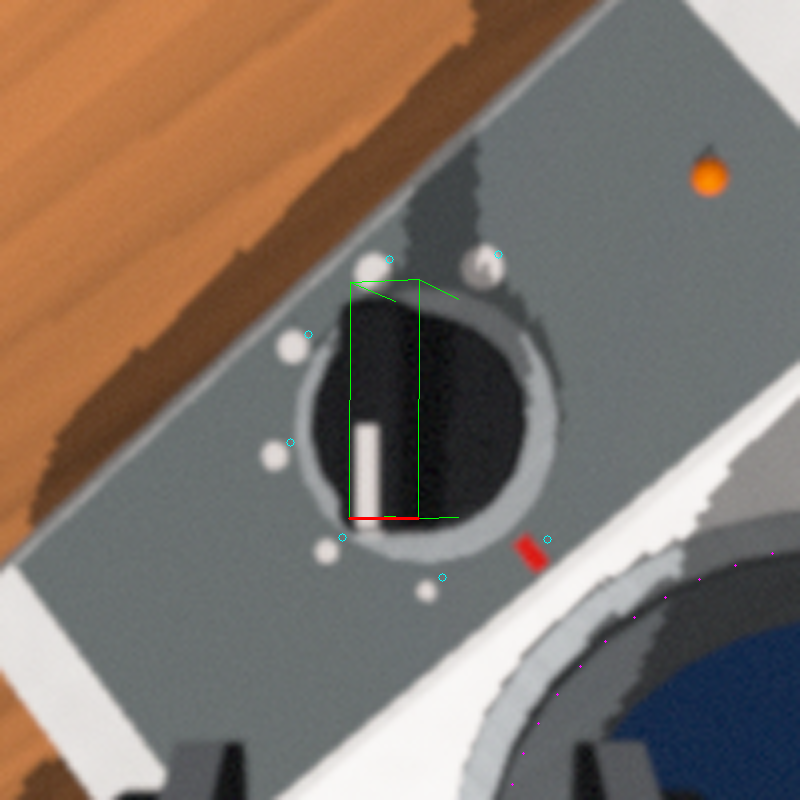

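View pics/w7.png

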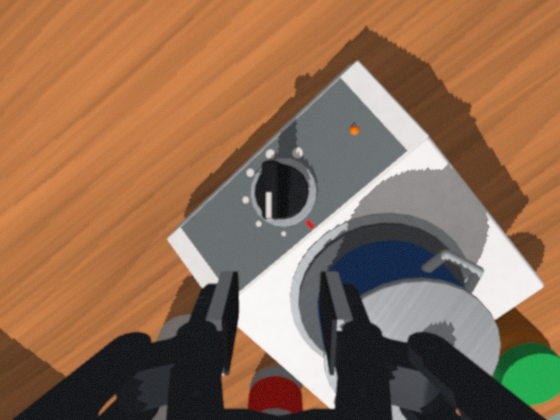

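Run:
```python
from h import *
from scipy.optimize import least_squares
p=optics.snapshot("wrist")
o=np.array([[531,552],[427,591],[326,551],[274,456],[293,346],[372,268],[484,267]])/4-.5+[177,86]
f=lambda q:(proj(p,marks(hot(*q)))-o).ravel()
s=least_squares(f,[595,-6.4,5.8]); print(s.x,np.abs(s.fun).max())
h=hot(*s.x); Rh,th,Rc,tc=h; print("collar",tc)
overlay(p,h,40,(277,186),100,4,"pics/w8o.png")
for a in range(40,220,20):
    D=Rc@rz(-a)@[1,0,0]; yaw=np.degrees(np.arctan2(D[1],D[0])); print(a,yaw.round(1),(yaw+180).round(1))
for L in (20,25,30,35,43): print(L,(tc+Rc@[0,0,L]).round(1))
print(dialpts(h,40).round(1))
```

```text
[595.16904299 -10.8611001    5.82771819] 1.0151567463285573
collar [465.84092147 -24.06098581  66.        ]
40 -37.0 143.0
60 -56.6 123.4
80 -75.1 104.9
100 -93.3 86.7
120 -111.8 68.2
140 -131.4 48.6
160 -152.3 27.7
180 -174.2 5.8
200 163.9 343.9
20 [457.4 -24.9  84.1]
25 [455.3 -25.1  88.7]
30 [453.2 -25.3  93.2]
35 [451.1 -25.6  97.7]
43 [447.8 -25.9 105. ]
[[481.3 -32.   87.1]
 [474.2 -43.5  83.3]
 [439.5 -17.3  68.4]
 [446.5  -5.8  72.2]
 [468.7 -33.2 114.3]
 [461.6 -44.7 110.5]
 [426.9 -18.6  95.6]
 [433.9  -7.1  99.4]]
```

View pics/w8o.png

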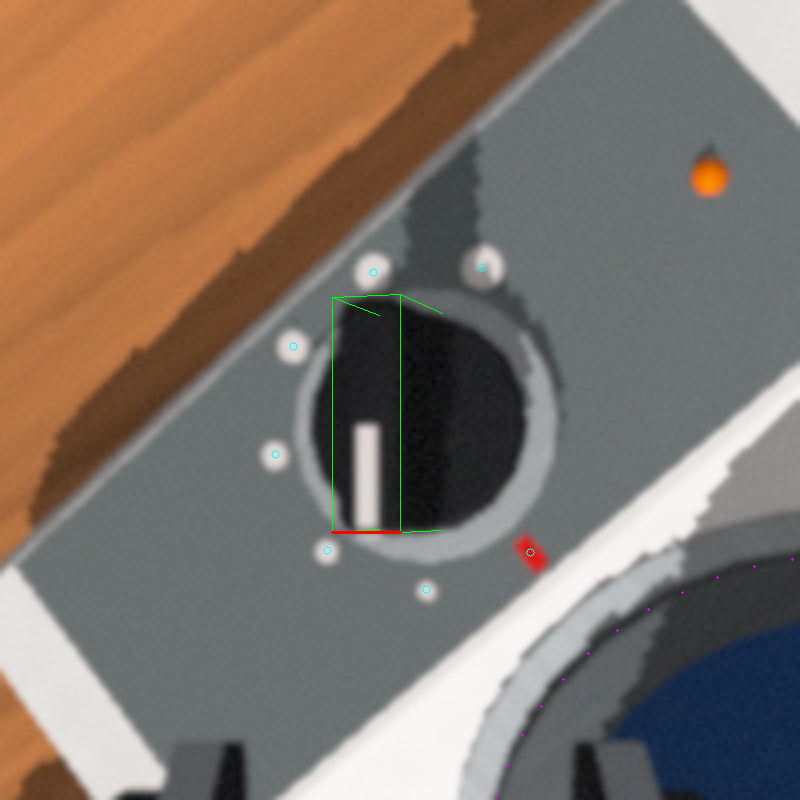

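Run:
```python
from h import *
p=optics.snapshot("scene"); im=p["color"]; g=im.max(2)
k=np.zeros(g.shape,np.uint8); k[172:202,290:314]=g[172:202,290:314]<60
n,l,s,c=cv2.connectedComponentsWithStats(k); i=1+s[1:,4].argmax(); print(s[i],c[i],ray(p,c[i],199))
ov=cv2.resize(im[150:280,230:370],None,fx=5,fy=5,interpolation=cv2.INTER_CUBIC)
th=np.linspace(0,6.28,90)
def ring(x,y,z,r,col):
    for u in proj(p,[[x+r*np.cos(a),y+r*np.sin(a),z] for a in th]): cv2.circle(ov,tuple(int(round(v)) for v in (u-[230,150]+.5)*5),1,col,-1)
ring(596.8,-13.3,93,75,(255,0,255)); ring(596.8,-13.3,93,60,(0,255,255)); ring(596.8,-13.3,215,13,(0,255,0)); ring(596.8,-13.3,163,62,(0,255,0))
cv2.imwrite("pics/s9.png",ov)
w=optics.snapshot("wrist");
```

```text
[295 185  12  13  97] [300.        192.4742268] [601.15639841 -21.67142863 199.        ]
```

View pics/s9.png

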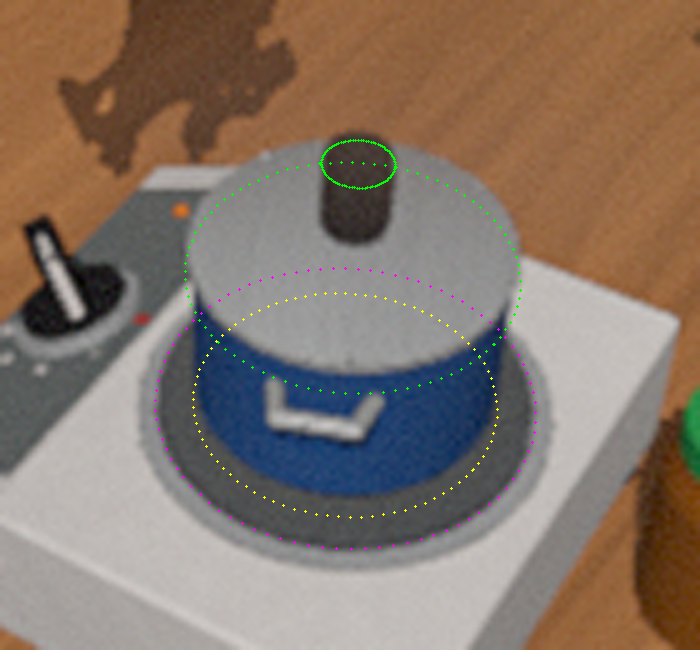

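Emit:
apply_moves(series=[[0.6,[0.0,0.0,0.04],-0.1],[0.6,[0.02,0.005,0.06],-0.25],[0.6,[0.05,0.01,0.06],-0.4],[0.6,[0.065,0.015,0.06],-0.55],[0.6,[0.065,0.015,0.06],-0.6]])

```text
time: 11.95
tool_pos: [522.4, -6.3, 316.8]
tcp_rot: [180.0, 0.5, 108.6]
ft_force: [-0.5, -0.5, -0.5]
finger_gap: 51.2
```

Emit:
apply_moves(series=[[0.6,[0.0,0.0,0.0],0],[0.6,[0.0,0.0,0.0],0]])

```text
time: 12.2
tool_pos: [522.4, -6.3, 317.0]
tcp_rot: [180.0, 0.5, 108.7]
ft_force: [-0.3, -0.3, -0.7]
finger_gap: 51.3
```

Run:
```python
from h import *
w=optics.snapshot("wrist"); im=w["color"]; cv2.imwrite("pics/w10raw.png",im); print(sense()["tool_pos"])
np.savez("pics/w10.npz",K=w["intrinsics"],r=w["rvec"],t=w["tvec"])
x0,y0=170,20; 
ov=cv2.resize(im[y0:y0+300,x0:x0+390],None,fx=2,fy=2,interpolation=cv2.INTER_CUBIC)
th=np.linspace(0,6.28,90)
def ring(x,y,z,r,col):
    for u in proj(w,[[x+r*np.cos(a),y+r*np.sin(a),z] for a in th]): cv2.circle(ov,tuple(int(round(v)) for v in (u-[x0,y0]+.5)*2),1,col,-1)
ring(595.2,-10.9,93,75,(255,0,255)); ring(595.2,-6.4,215,13,(0,255,0)); ring(595.2,-6.4,163,62,(0,255,0))
for u in proj(w,marks(hot(595.2,-10.9,5.8))): cv2.circle(ov,tuple(int(round(v)) for v in (u-[x0,y0]+.5)*2),2,(255,255,0),-1)
cv2.imwrite("pics/w10.png",ov)
```

```text
[522.30456599  -6.31450286 316.99867129]
```

View pics/w10.png

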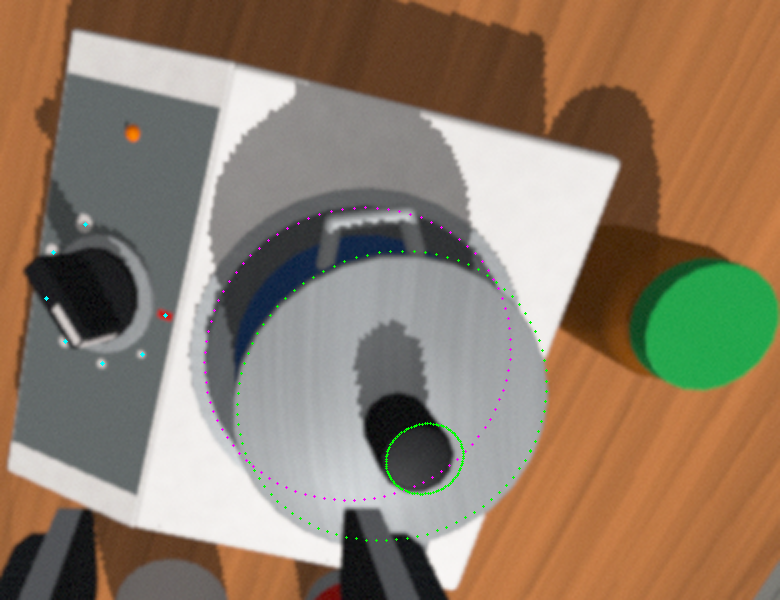

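Two cameras agree that the pan sits about 5.5 mm off the plate's middle, at roughly (-3,+4.6). There is plenty of time, so I'll regrasp and correct it.

Emit:
apply_moves(series=[[0.6,[0.02,0.0,0.0],-0.12],[0.6,[0.045,0.0,0.0],-0.25],[0.6,[0.073,0.0,0.0],-0.38],[0.6,[0.073,0.0,-0.03],-0.38],[0.6,[0.073,0.0,-0.06],-0.38]], grip_force=70)

```text
time: 12.88
tool_pos: [595.8, -6.4, 256.6]
tcp_rot: [179.9, 0.5, 87.0]
ft_force: [-0.2, 0.1, -0.9]
finger_gap: 51.3
```

Emit:
apply_moves(series=[[0.6,[0.0,0.0,-0.02],0],[0.6,[0.0,0.0,-0.04],0],[0.6,[0.0,0.0,-0.053],0],[0.6,[0.0,0.0,-0.053],0],[0.6,[0.0,0.0,-0.053],0]])

```text
time: 13.5
tool_pos: [596.3, -6.5, 204.6]
tcp_rot: [179.8, 0.5, 87.0]
ft_force: [0.2, -1.0, 0.3]
finger_gap: 51.2
```

Emit:
apply_moves(series=[[0.45,[-0.001,0.0,-0.002],0],[0.3,[-0.001,0.0,-0.002],0],[0.2,[-0.001,0.0,-0.002],0],[0.2,[-0.001,0.0,-0.002],0],[0.2,[-0.001,0.0,-0.002],0]])

```text
time: 14.12
tool_pos: [595.6, -6.5, 203.3]
tcp_rot: [179.8, 0.5, 87.0]
ft_force: [-3.2, 0.3, 5.3]
finger_gap: 23.7
```

Emit:
apply_moves(series=[[0.2,[0.0,0.0,0.002],0],[0.2,[0.0,0.0,0.005],0],[0.2,[0.0015,-0.002,0.005],0],[0.2,[0.003,-0.0045,0.005],0],[0.2,[0.003,-0.0045,0.005],0]])

```text
time: 14.75
tool_pos: [598.6, -11.3, 208.0]
tcp_rot: [179.8, 0.5, 86.9]
ft_force: [0.4, 0.8, -4.4]
finger_gap: 23.7
```

Now I'll lower it gently. Contact is expected near 203.

Emit:
apply_moves(series=[[0.2,[0.0,0.0,-0.001],0],[0.2,[0.0,0.0,-0.002],0],[0.2,[0.0,0.0,-0.003],0],[0.2,[0.0,0.0,-0.0035],0],[0.2,[0.0,0.0,-0.004],0]])

```text
time: 15.38
tool_pos: [598.6, -11.3, 204.0]
tcp_rot: [179.8, 0.5, 86.9]
ft_force: [0.1, 0.4, -4.3]
finger_gap: 23.6
```

Emit:
apply_moves(series=[[0.2,[0.0,0.0,-0.0005],0],[0.2,[0.0,0.0,-0.001],0],[0.2,[0.0,0.0,-0.001],0]])

```text
time: 15.75
tool_pos: [598.6, -11.3, 203.3]
tcp_rot: [179.8, 0.5, 86.9]
ft_force: [-0.7, 0.3, -0.8]
finger_gap: 24.1
```

Emit:
apply_moves(series=[[0.2,[0.0,0.0,-0.0005],0],[0.35,[0.0,0.0,-0.0005],0],[0.5,[0.0,0.0,0.0],0],[0.6,[0.0,0.0,0.0],0],[0.6,[0.0,0.0,0.0],0]], grip_force=20)

```text
time: 16.38
tool_pos: [598.7, -11.3, 203.4]
tcp_rot: [179.8, 0.5, 86.9]
ft_force: [-0.7, 0.2, 1.1]
finger_gap: 51.0
```

Emit:
apply_moves(series=[[0.6,[0.0,0.0,0.02],0],[0.6,[0.0,0.0,0.06],0],[0.6,[0.0,0.0,0.1],0],[0.6,[-0.03,0.0,0.11],0.18],[0.6,[-0.07,0.0,0.11],0.36]])

```text
time: 17.0
tool_pos: [529.2, -11.4, 316.8]
tcp_rot: [179.5, 0.6, 107.9]
ft_force: [-0.1, -1.2, 0.6]
finger_gap: 51.3
```

Emit:
apply_moves(series=[[0.6,[0.0,0.0,0.0],0.02],[0.6,[0.0,0.0,0.0],0.02]])

```text
time: 17.25
tool_pos: [529.9, -11.5, 318.8]
tcp_rot: [179.4, 0.7, 109.0]
ft_force: [0.9, -0.7, 0.9]
finger_gap: 51.3
```

Run:
```python
from h import *
o=[]
for n,c,hh,q in(("wrist",(340,170),None,[(595.2,-10.9)]),("scene",(300,215),None,[(596.8,-13.3)])):
    p=optics.snapshot(n); im=p["color"]; x0,y0,W,f=(170,20,300,1.9) if n=="wrist" else (230,150,140,4)
    W=300 if n=="wrist" else 140; f=400/W
    sub=im[y0:y0+W,x0:x0+W]; ov=cv2.resize(sub,(400,400),interpolation=cv2.INTER_CUBIC)
    th=np.linspace(0,6.28,90); x,y=q[0]
    for z,r_,col in((93,75,(255,0,255)),(215,13,(0,255,0)),(163,62,(0,255,0))):
        for u in proj(p,[[x+r_*np.cos(a),y+r_*np.sin(a),z] for a in th]): cv2.circle(ov,tuple(int(round(v)) for v in (u-[x0,y0]+.5)*f),0,col,-1)
    o.append(ov)
cv2.imwrite("pics/c11.png",np.hstack(o)); print(sense()["tool_pos"])
```

```text
[530.02152686 -11.48162459 317.71978126]
```

View pics/c11.png

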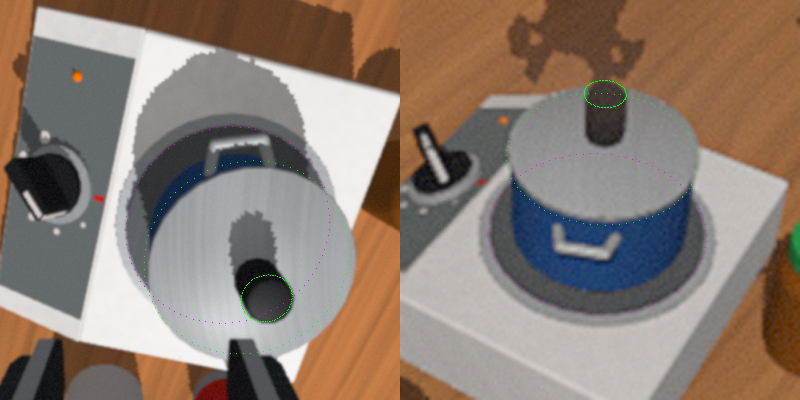

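Both views show the knob, lid and plate concentric with the plate model. Next I'll move to the dial.

Emit:
apply_moves(series=[[0.4,[-0.03,-0.005,0.0],0.15],[0.4,[-0.055,-0.01,0.0],0.3],[0.4,[-0.077,-0.014,-0.01],0.45],[0.4,[-0.077,-0.014,-0.05],0.59],[0.4,[-0.077,-0.014,-0.08],0.59]])

```text
time: 17.98
tool_pos: [453.3, -25.6, 236.7]
tcp_rot: [179.4, 0.6, 142.8]
ft_force: [0.9, -0.1, 0.8]
finger_gap: 34.3
```

Emit:
apply_moves(series=[[0.4,[0.0,0.0,-0.03],0],[0.4,[0.0,0.0,-0.06],0],[0.4,[0.0,0.0,-0.09],0],[0.4,[0.0,0.0,-0.09],0]])

```text
time: 18.48
tool_pos: [451.8, -25.3, 144.3]
tcp_rot: [179.6, 0.3, 142.8]
ft_force: [-1.1, 0.0, 0.9]
finger_gap: 34.1
```

Run:
```python
from h import *
w=optics.snapshot("wrist"); s=sense(); print(s["tool_pos"],s["tcp_rot"],s["finger_gap"],s["joint_pos"])
h=hot(595.2,-10.9,5.83); im=w["color"].copy()
b=proj(w,dialpts(h,40)).round().astype(int)
for i in range(4): cv2.line(im,tuple(map(int,b[4+i])),tuple(map(int,b[4+(i+1)%4])),(0,255,0),1)
for u in proj(w,marks(h)): cv2.circle(im,tuple(int(v) for v in u),2,(255,255,0),-1)
cv2.imwrite("pics/w12.png",im)
```

```text
[452.9528955  -25.55601054 146.21782527] [179.51445745   0.49184051 142.77408146] 34.207431047037694 [ -9.87038223 -12.67262311 114.98776535   0.21062326  77.02499629
 -62.69265627]
```

View pics/w12.png

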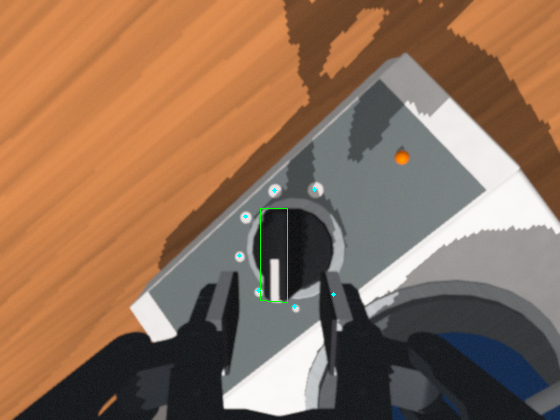

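Emit:
apply_moves(series=[[0.4,[-0.001,-0.001,-0.02],0],[0.4,[-0.001,-0.001,-0.03],0],[0.4,[-0.001,-0.001,-0.038],0],[0.4,[-0.001,-0.001,-0.038],0]])

```text
time: 19.02
tool_pos: [451.9, -26.5, 108.2]
tcp_rot: [179.5, 0.5, 142.8]
ft_force: [-0.2, 0.9, 0.9]
finger_gap: 33.9
```

Emit:
apply_moves(series=[[0.4,[0.0,0.0,-0.004],0],[0.4,[0.0,0.0,-0.008],0],[0.4,[0.0,0.0,-0.008],0]])

```text
time: 19.4
tool_pos: [451.7, -26.5, 99.9]
tcp_rot: [179.5, 0.4, 142.8]
ft_force: [-0.8, 1.3, -0.5]
finger_gap: 33.9
```

Run:
```python
from h import *
w=optics.snapshot("wrist"); s=sense(); print(s["tool_pos"],s["tcp_rot"],s["finger_gap"],s["ft_force"])
cv2.imwrite("pics/w13.png",w["color"])
w=optics.snapshot("scene"); crop(w,(243,205),35,8,"pics/s13.png")
```

```text
[451.80684836 -26.4841791  100.1065489 ] [179.53265421   0.45542278 142.77382488] 34.2022395464299 [ 0.41948094 -0.34998794  0.50338396]
```

View pics/w13.png

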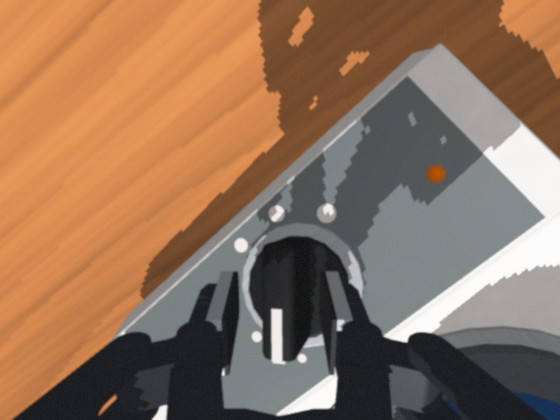

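View pics/s13.png

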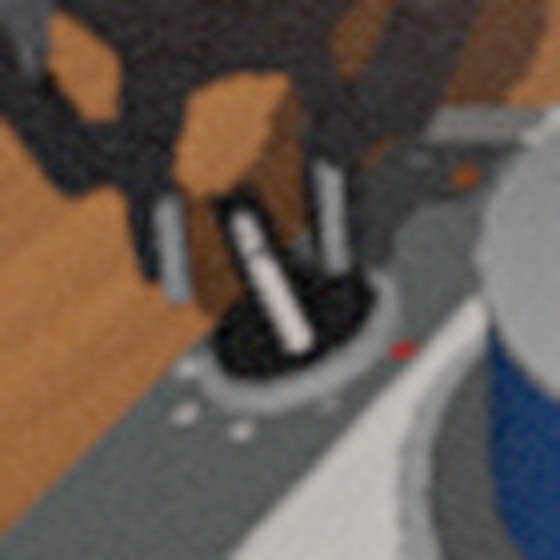

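The jaws straddle the bar cleanly. I'll narrow them to a loose wrench fit and then turn.

Emit:
apply_moves(series=[[0.25,[0.0,0.0,0.0],0],[0.25,[0.0,0.0,0.0],0],[0.25,[0.0,0.0,0.0],-0.1],[0.25,[0.0,0.0,0.0],-0.2],[0.25,[0.0,0.0,0.0],-0.3]], grip_force=20)

```text
time: 20.12
tool_pos: [452.3, -25.0, 100.6]
tcp_rot: [179.4, 0.4, 125.4]
ft_force: [2.3, 8.9, 1.2]
finger_gap: 21.4
```

Run:
```python
from h import *
s=sense(); print(s["tool_pos"],s["tcp_rot"],s["finger_gap"],s["ft_force"],s["wrist_torque"])
```

```text
[452.31800271 -25.03613517 100.55403121] [179.39248642   0.37583868 125.4189168 ] 21.361435459954546 [2.29959171 8.93570344 1.20103007] [ 1.63051642 -0.36312789  0.10118598]
```

Emit:
apply_moves(series=[[0.27,[0.0,0.001,0.0],-0.08],[0.27,[0.0,0.001,0.0],-0.16],[0.27,[0.0,0.001,0.0],-0.24],[0.27,[0.0,0.001,0.0],-0.32]])

```text
time: 20.62
tool_pos: [452.2, -24.2, 100.6]
tcp_rot: [179.4, 0.4, 106.9]
ft_force: [0.4, 0.4, 1.3]
finger_gap: 23.2
```

Run:
```python
from h import *
w=optics.snapshot("wrist"); s=sense(); print(s["tool_pos"],s["tcp_rot"],s["finger_gap"],s["ft_force"],s["wrist_torque"])
a=w["color"][180:400,170:390]; a=cv2.resize(a,(400,400)); p=optics.snapshot("scene"); b=cv2.resize(p["color"][170:240,208:278],(400,400),interpolation=cv2.INTER_CUBIC)
cv2.imwrite("pics/c14.png",np.hstack([a,b]))
```

```text
[452.25305179 -24.13408949 100.59175175] [179.40350638   0.38443557 106.71269123] 22.852877931371374 [0.07976621 0.2505839  0.22733324] [ 0.00360212 -0.05856361 -0.0508706 ]
```

View pics/c14.png

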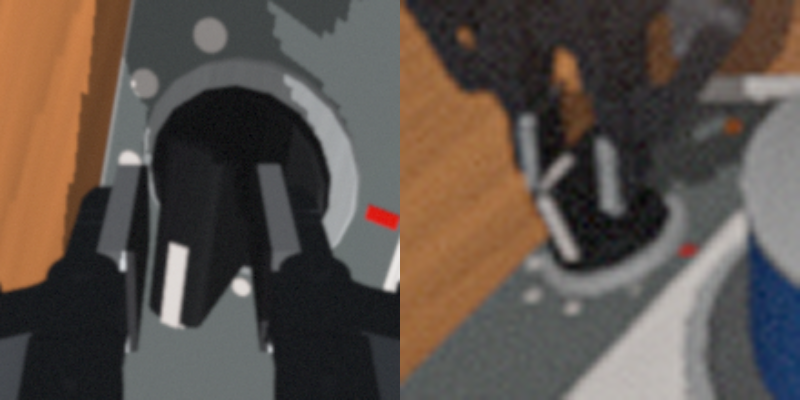

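Now at 2, with the force back near nil. Next click:

Emit:
apply_moves(series=[[0.29,[0.0,0.0,0.0],-0.12],[0.29,[0.0,0.0,0.0],-0.24],[0.29,[0.0,0.0,0.0],-0.36],[0.29,[0.0,0.0,0.0],-0.48]])

```text
time: 21.22
tool_pos: [452.4, -24.3, 100.8]
tcp_rot: [179.4, 0.4, 79.4]
ft_force: [-1.1, -0.2, 3.1]
finger_gap: 24.8
```

Emit:
apply_moves(series=[[0.29,[0.0,0.0,0.0],-0.07],[0.29,[0.0,0.0,0.0],-0.14],[0.29,[0.0,0.0,0.0],-0.17]])

```text
time: 21.6
tool_pos: [452.3, -24.3, 100.8]
tcp_rot: [179.4, 0.4, 69.7]
ft_force: [0.5, -0.8, 0.1]
finger_gap: 24.6
```

```bash
cat > look.py <<'E'
from h import *
import sys
w=optics.snapshot("wrist"); s=sense(); print(s["tool_pos"],s["tcp_rot"],s["finger_gap"],s["ft_force"],s["wrist_torque"])
a=w["color"][180:400,170:390]; a=cv2.resize(a,(400,400)); p=optics.snapshot("scene"); b=cv2.resize(p["color"][170:240,208:278],(400,400),interpolation=cv2.INTER_CUBIC)
cv2.imwrite(sys.argv[1],np.hstack([a,b]))
E
python3 look.py pics/c15.png
```

```text
[452.3479115  -24.32708158 100.8476109 ] [179.38766167   0.40269626  69.64757795] 24.846394485832583 [ 0.06490823 -0.16078628  0.4165345 ] [ 0.02625724  0.03819774 -0.05298599]
```

View pics/c15.png

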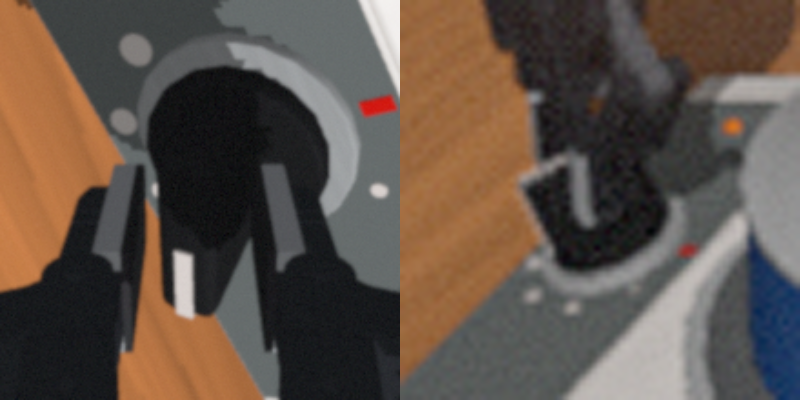

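Now at 3. Next click:

Emit:
apply_moves(series=[[0.28,[0.0,0.0,0.0],-0.12],[0.28,[0.0,0.0,0.0],-0.24],[0.28,[0.0,0.0,0.0],-0.36],[0.28,[0.0,0.0,0.0],-0.48]])

```text
time: 22.2
tool_pos: [452.0, -24.3, 100.7]
tcp_rot: [179.4, 0.4, 42.2]
ft_force: [-2.3, 0.3, 1.8]
finger_gap: 23.4
```

Emit:
apply_moves(series=[[0.27,[0.0,0.0,0.0],-0.08],[0.27,[0.0,0.0,0.0],-0.16],[0.27,[0.0,0.0,0.0],-0.23],[0.27,[0.0,0.0,0.0],-0.23]])

```text
time: 22.7
tool_pos: [451.9, -24.3, 100.7]
tcp_rot: [179.4, 0.4, 29.1]
ft_force: [0.5, 0.0, 0.0]
finger_gap: 22.8
```

```bash
python3 look.py pics/c16.png
```

```text
[451.93811443 -24.31652868 100.66771539] [179.42756506   0.44749505  29.12854101] 22.864692530880014 [ 0.14933893 -0.4160099   0.08258659] [ 0.03936555  0.04165806 -0.04160223]
```

View pics/c16.png

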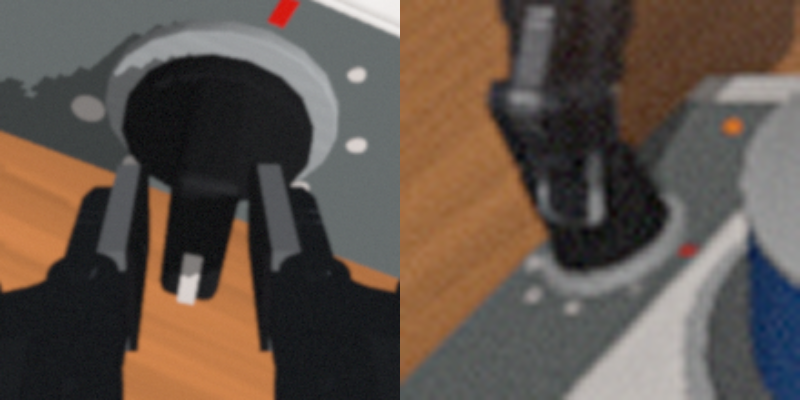

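Now at 4. For the last click I'll use finer steps and not pass the click-5 orientation.

Emit:
apply_moves(series=[[0.26,[0.0,0.0,0.0],-0.1],[0.26,[0.0,0.0,0.0],-0.2],[0.26,[0.0,0.0,0.0],-0.3],[0.26,[0.0,0.0,0.0],-0.4],[0.26,[0.0,0.0,0.0],-0.45]])

```text
time: 23.42
tool_pos: [451.9, -24.3, 100.7]
tcp_rot: [179.4, 0.4, 3.3]
ft_force: [-0.2, -0.2, -0.0]
finger_gap: 22.4
```

Emit:
apply_moves(series=[[0.26,[0.0,0.0,0.0],-0.05],[0.26,[0.0,0.0,0.0],-0.1],[0.26,[0.0,0.0,0.0],-0.15],[0.26,[0.0,0.0,0.0],-0.2]])

```text
time: 23.92
tool_pos: [452.0, -24.5, 100.7]
tcp_rot: [179.4, 0.4, -8.1]
ft_force: [-0.4, -2.3, -1.2]
finger_gap: 22.2
```

```bash
python3 look.py pics/c17.png
```

```text
[452.01899018 -24.53689507 100.6910057 ] [179.4083794    0.43238875  -8.25894835] 22.310076168511753 [-0.50005151 -0.52496071 -0.59088309] [-0.19327567 -0.08906939  0.09554791]
```

View pics/c17.png

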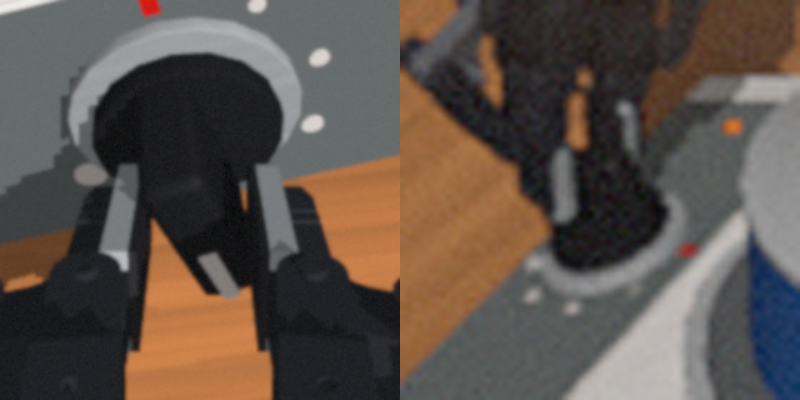

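The bar lags inside the play and is still being pushed. I'll narrow the jaws to bring it into line, which cannot drive it beyond 5.

Emit:
apply_moves(series=[[0.245,[0.0,0.0,0.0],0],[0.23,[0.0,0.0,0.0],0],[0.22,[0.0,0.0,0.0],0],[0.22,[0.0,0.0,0.0],-0.03]])

```text
time: 24.52
tool_pos: [451.9, -24.4, 100.6]
tcp_rot: [179.4, 0.4, -9.9]
ft_force: [-0.8, 0.6, -0.1]
finger_gap: 18.5
```

```bash
python3 look.py pics/c18.png
```

```text
[452.00357952 -24.43806262 100.64267248] [179.4214693    0.43555288  -9.98684658] 19.127187233404396 [-0.56550513 -0.59506699  0.94207871] [-0.13806559  0.13637969 -0.0513793 ]
```

View pics/c18.png

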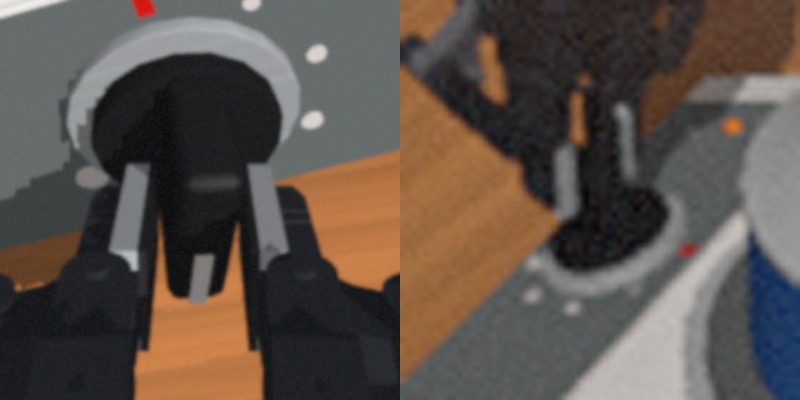

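The bar has clicked into line, at 5. I'll open and rise clear.

Emit:
apply_moves(series=[[0.3,[0.0,0.0,0.0],-0.04],[0.4,[0.0,0.0,0.0],-0.04],[0.4,[0.0,0.0,0.0],-0.04],[0.4,[0.0,0.0,0.03],-0.04],[0.4,[0.0,0.0,0.07],-0.04]])

```text
time: 25.25
tool_pos: [450.9, -24.3, 170.3]
tcp_rot: [179.4, 0.6, -12.1]
ft_force: [0.3, -0.5, 0.9]
finger_gap: 34.3
```

Emit:
apply_moves(series=[[0.4,[0.0,0.0,0.05],0],[0.4,[-0.02,0.0,0.1],0.15],[0.4,[-0.03,0.0,0.15],0.3],[0.4,[-0.03,0.0,0.15],0.45],[0.4,[-0.03,0.0,0.15],0.6]])

```text
time: 25.88
tool_pos: [421.3, -24.3, 321.5]
tcp_rot: [179.3, 0.5, 22.6]
ft_force: [-0.0, 0.5, 0.5]
finger_gap: 34.5
```

Emit:
apply_moves(series=[[0.4,[0.0,0.05,0.0],0.15],[0.4,[0.0,0.1,0.0],0.3],[0.4,[0.0,0.15,0.0],0.4],[0.4,[0.0,0.2,0.0],0.5],[0.4,[0.0,0.24,0.0],0.5]])

```text
time: 26.5
tool_pos: [420.9, 217.7, 321.5]
tcp_rot: [179.3, 0.5, 51.4]
ft_force: [0.9, 0.2, 0.2]
finger_gap: 34.3
```

Run:
```python
from h import *
s=sense(); print(s["time"],s["tool_pos"])
t=optics.snapshot("top"); p=optics.snapshot("scene"); cv2.imwrite("pics/s19.png",p["color"]); cv2.imwrite("pics/t19.png",t["color"])
overlay(t,hot(595.2,-8,5.83),200,(293,228),30,10,"pics/o1.png"); crop(t,(293,228),30,10,"pics/o2.png"); 
overlay(p,hot(596.8,-13.3,5.83),200,(243,210),30,10,"pics/o3.png"); crop(p,(243,210),30,10,"pics/o4.png")
i=[cv2.resize(cv2.imread(f"pics/o{k}.png"),(300,300)) for k in(1,2,3,4)]
cv2.imwrite("pics/c19.png",np.vstack([np.hstack(i[:2]),np.hstack(i[2:])]))
```

```text
26.5 [420.93303288 217.67733396 321.52665724]
```

View pics/c19.png

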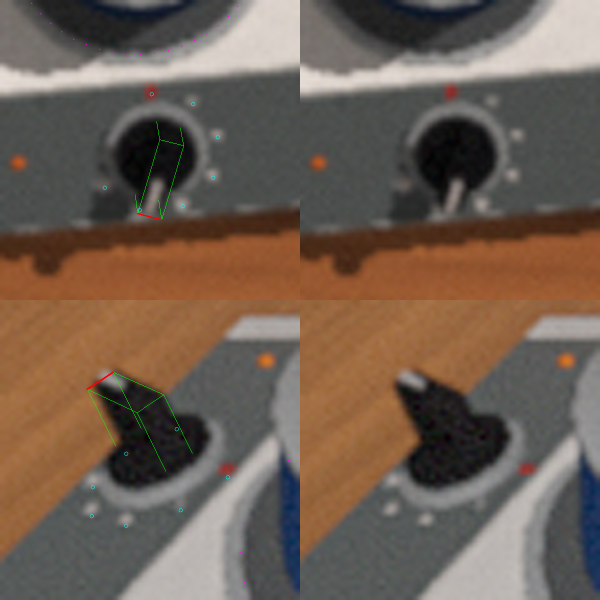

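View pics/t19.png

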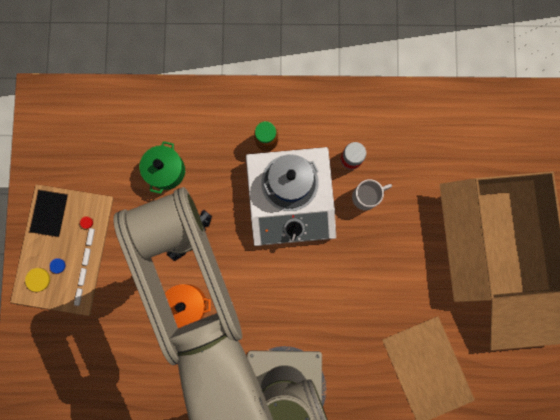

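View pics/s19.png

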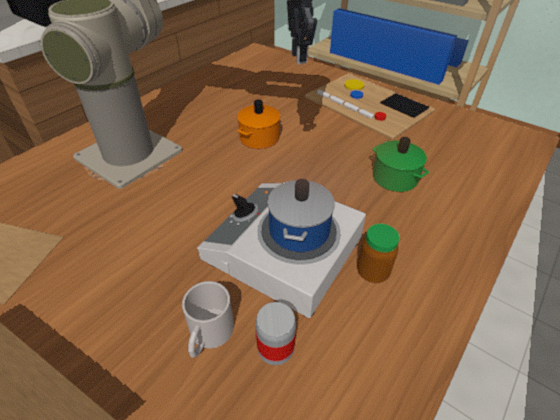

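The dial matches the 200° model at 5: its bar points down and slightly left in the top view, with the stripe at (155,195) in the crop. The pan is centred and upright, and the mug, jar and can stand where they did. The arm is clear of everything.

```bash
python3 -c "
from bench import hand_in; print(hand_in())"
```

```text
the job is handed in; nothing more can be done
None
```

The blue pan is standing upright on the middle of the hotplate's plate, the dial is at 5, and the job was handed in at about 26.5 s.

- **Pan:** I gripped it by the lid knob, set it down gently and let go. The scene and wrist cameras then showed it about 5.5 mm off centre. I regrasped it, lifted it about 5 mm, shifted it and set it down again. Both cameras afterwards showed it concentric with the plate to within about 2 mm.
- **Dial:** It started at 1. I turned it clockwise with the jaws as a loose wrench, one click at a time: 2, 3, 4, 5. On the last click the bar lagged in the jaws, so I narrowed them until it snapped into 5. It did not run on to 6.
- **Last checks:** With the arm clear, the dial matches the model at 200° in the top and scene views. By eye, the mug, jar, can and the two look-alike pans stand where they were.
- **Disagreement:** The cameras differed by up to 7 mm in y on where the plate's middle is. I centred the pan by comparing pan and plate within the same picture instead.

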